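# Pack the free end of a carver's vise with the spacer that fits

## Task

The seahorse is held at the left end of the vise; pack the free right end of the jaws so that the vise can be tightened without racking. Try the wooden packers from the rack in the gap there until you find the one that slides in snugly, without force, and is pinched by the cork so that it stays by itself; leave it upright and fully home, its cross strip down on the jaws. Hang the other packers back in the rack, and leave the carving and the tools alone.

Things in the scene. Friction and masses are not known exactly. Their poses are not given: they have to be found in the camera images.
- vise: Pale wooden twin-screw vise fixed on the bench (this is its fixed part). Origin on the bench; z up, x from front chop to rear chop, y along the jaws. Chops 440 mm long, 100 mm high. Rear chop 40 mm thick, rigid cork face at x = +8 mm; foot board behind it to x = 154 mm, 22 mm high. Screws and handwheels reach 115 mm to -x, 75 mm high. Screws cross the gap below any home packer.
- fit_point (a point): Where to pack, at the free (-y) end: on the plane of the rear cork face (vise x = +8 mm), 110 mm right of the vise's middle (y = -110 mm), at chop-top height (100 mm); axes as the vise's. The gap lies on its -x side. A packer may sit up to 50 mm either way along the jaws from here.
- carving: Dark wood seahorse on a block whose tenon is held between the jaws at the left (+y) end of the vise, 85 to 110 mm from its middle; fixed. Origin on the bench below it. Reaches 290 mm above the bench, 60 mm wide along the jaws. Not to be touched.
- rack: Plywood rack on the bench, fixed: two rails 62 mm high and 210 mm long (y) with a 26 mm wide slot between them, divided into three places 46 mm long, centred at rack y = -64, 0 and +64 mm, x = 0. Origin on the bench below its middle; outer depth 66 mm (x). The packers hang in it, foot down, thickness along its x.
- gouge_wide: Bystander: carving gouge, 240 mm long, 29 mm high, lying on the bench; handle to its -x, steel blade to its +x.
- gouge_narrow: Bystander: carving gouge with a narrower blade, 250 mm long, 29 mm high, lying on the bench.
- mallet: Bystander: round wooden carver's mallet standing on its head, 90 mm across, 222 mm tall.
- packer14: Wooden packer 14 mm thick (x), 40 wide (y), 102 tall (z), 40 to 81 g; full-round foot, radius 7 mm. Origin: centre of its underside. A cross strip, 50 mm (x) by 40 by 8 high, spans it 48 to 56 mm above the foot; above it 46 mm of grip. The strip rests on the rack's rails (origin 14 mm above the bench) or, when home in the vise, on both chop tops (origin 52 mm).
- packer16: Wooden packer 16 mm thick (x), 40 wide (y), 102 tall (z), 40 to 81 g; full-round foot, radius 8 mm. Origin: centre of its underside. A cross strip, 50 mm (x) by 40 by 8 high, spans it 48 to 56 mm above the foot; above it 46 mm of grip. The strip rests on the rack's rails (origin 14 mm above the bench) or, when home in the vise, on both chop tops (origin 52 mm).
- packer18: Wooden packer 18 mm thick (x), 40 wide (y), 102 tall (z), 40 to 81 g; full-round foot, radius 9 mm. Origin: centre of its underside. A cross strip, 50 mm (x) by 40 by 8 high, spans it 48 to 56 mm above the foot; above it 46 mm of grip. The strip rests on the rack's rails (origin 14 mm above the bench) or, when home in the vise, on both chop tops (origin 52 mm).
- jaw_mid (a point): Middle of the jaws: on the rear cork face, chop-top height; axes as the vise's. The front chop (36 mm thick, rigid) stands at a new place each time: its cork face is 12.3 to 17.7 mm in -x from the rear one, which no reading tells. Both corks end 2 mm below the chop tops. The front cork is springy: it yields up to 2.4 mm under 3 N (start) to 4.2 N (end), then is hard.
Mind the look-alikes: they are no part of the job. Leave any turquoise look-alike of the rack alone.

How it is judged:
At the end, for the whole second after the job is handed in: One packer is upright and square (0.08, 0.1 rad) in the free end of the jaws (50 to 170 mm right of the vise's middle), strip on the chops within 3 mm, pinched: it presses on the rear jaw with over 1.5 N. The other two hang in the rack, strips on the rails within 5 mm. All is at rest ((((x of packer14 in the frame of vise between -0.012 and 0.008 m and y of packer14 in the frame of vise between -0.17 and -0.05 m and z of packer14 in the frame of vise between 0.048 and 0.055 m and angle between packer14's own z axis and vertical below 0.08 rad and angle between the x axis of packer14 and the x axis of vise, either way round below 0.1 rad and contact force between packer14 and vise above 1.5 N and linear speed of packer14 below 0.01 m/s) and (x of packer16 in the frame of rack between -0.012 and 0.012 m and y of packer16 in the frame of rack between -0.096 and 0.096 m and z of packer16 in the frame of rack between 0.009 and 0.02 m and angle between packer16's own z axis and vertical below 0.12 rad) and (x of packer18 in the frame of rack between -0.012 and 0.012 m and y of packer18 in the frame of rack between -0.096 and 0.096 m and z of packer18 in the frame of rack between 0.009 and 0.02 m and angle between packer18's own z axis and vertical below 0.12 rad)) or ((x of packer16 in the frame of vise between -0.012 and 0.008 m and y of packer16 in the frame of vise between -0.17 and -0.05 m and z of packer16 in the frame of vise between 0.048 and 0.055 m and angle between packer16's own z axis and vertical below 0.08 rad and angle between the x axis of packer16 and the x axis of vise, either way round below 0.1 rad and contact force between packer16 and vise above 1.5 N and linear speed of packer16 below 0.01 m/s) and (x of packer14 in the frame of rack between -0.012 and 0.012 m and y of packer14 in the frame of rack between -0.096 and 0.096 m and z of packer14 in the frame of rack between 0.009 and 0.02 m and angle between packer14's own z axis and vertical below 0.12 rad) and (x of packer18 in the frame of rack between -0.012 and 0.012 m and y of packer18 in the frame of rack between -0.096 and 0.096 m and z of packer18 in the frame of rack between 0.009 and 0.02 m and angle between packer18's own z axis and vertical below 0.12 rad)) or ((x of packer18 in the frame of vise between -0.012 and 0.008 m and y of packer18 in the frame of vise between -0.17 and -0.05 m and z of packer18 in the frame of vise between 0.048 and 0.055 m and angle between packer18's own z axis and vertical below 0.08 rad and angle between the x axis of packer18 and the x axis of vise, either way round below 0.1 rad and contact force between packer18 and vise above 1.5 N and linear speed of packer18 below 0.01 m/s) and (x of packer14 in the frame of rack between -0.012 and 0.012 m and y of packer14 in the frame of rack between -0.096 and 0.096 m and z of packer14 in the frame of rack between 0.009 and 0.02 m and angle between packer14's own z axis and vertical below 0.12 rad) and (x of packer16 in the frame of rack between -0.012 and 0.012 m and y of packer16 in the frame of rack between -0.096 and 0.096 m and z of packer16 in the frame of rack between 0.009 and 0.02 m and angle between packer16's own z axis and vertical below 0.12 rad)))); the robot touches nothing.
It fails at once if a packer is forced: it presses on the fixed part of the vise with more than 35 N (contact force between any of packer14, packer16, packer18 and vise above 35 N).
It fails at once if the robot touches the carving (contact force between any of the arm, the fingers and carving above 1 N).
It fails at once if a gouge or the mallet is shifted by more than 20 mm (distance of any of gouge_wide, gouge_narrow, mallet from where it was at the start of the episode above 0.02 m).
It also fails if it takes over 72 s, if anything falls off the work surface, if the arm or the gripper's body presses on something with over 40 N, if the wrist force passes 120 N, or if a joint passes its speed limit or range.

## Robot

A 6-joint arm with a two-finger parallel gripper is mounted at the origin on the work surface. World frame = base frame: x ahead of the robot, y to its left, z up, the work surface at z = 0. Lengths are in m, angles in rad, forces in N, time in s.
With the tool pointing down it reaches from about 0.275 to 0.725 m from the base axis. Payload 15.9 kg.
Tool frame: the origin (TCP) lies at the centre of the arm's flange, where the gripper is bolted on; the fingertips stand 173 mm ahead of it and the grasp point (between the pads) lies 155 mm ahead of it; z points along the fingers, y is the line along which they close (so a half turn about z gives the same grasp; the last joint's range is limited). The gripper opens to 85 mm and grips with 20 to 120 N. Pads are 22 mm wide; open, the fingers measure 114 mm over their backs; the gripper's body (76 mm by 85 mm) begins 54 mm behind the grasp point. The pads swing forward as they close: fully open they stand 13 mm farther back than shut.
Start: joints at [-1.315, 0.213, -0.034, 1.323, 0, 1.571], TCP at [0.127, -0.484, 0.405] pointing down, gripper open.
Joint ranges: [-2.98, 2.98], [-0.74, 1.72], [-1.14, 1.35], [-2.1, 2.04], [-1.57, 1.44], [-3.14, 3.14]. Speed limits (rad/s): [1.89, 1.89, 2.39, 2.57, 3.14, 3.14].

## Interface

Orientations are given as a unit quaternion [x, y, z, w].
In Python, from plant import * gives the robot as it stands.
- The arm moves only by the tool jog_arm, never from a script. Its argument "increments" is a list of rows, each a list of 7 numbers: the turn, a rotation vector about the world's x, y, z in parts of the range, where 1.0 means 180 degrees, then the shift along the world's x, y, z in fractions of the full range, 1 being 600 mm, then the closure, from -1 (fully open) to 1 (shut). In form: [[rx, ry, rz, tx, ty, tz, fingers], ...]. A call has exactly 5 rows; each row is the pose to reach, as a shift and turn from the pose commanded when the call began; what a row does not reach only later rows make up. A row lasts 1/12 s, in which the tool goes at most 41.7 mm and 7.16 degrees, less where a joint would pass 70% of its speed; a pose out of reach is approached as far as the arm can. A call with a gripper value outside its range is refused whole. The fingers move at their own pace and stop on an object; "newtons" is the grip in N (left out, the last holds). Time passes only in rows, so rows that repeat a pose let the fingers close, or fill a call up. It gives the time, the measured TCP pose, the force, the opening and the grip force at its end, in the units of the state.
- observe(): the state, without advancing time (a new reading comes with each control period).
- capture(name): name is "side" or "top"; returns a dict with "frame" (384x512x3 uint8, red, green, blue), "camera_matrix" (3x3 intrinsics, pixels), "origin" and "attitude" of the camera in the world. Camera axes: x right, y down, z forward; pixel columns grow to the right and rows downward; lengths in m; the calibration is good to about 2 mm. A picture is of the moment at which its call begins. There is no depth.
- finish_job(): hands the job in; it is judged then, once.
The state is a dict: "clock": time; "joints": joint angles; "dq": joint speeds; "joint_torque": joint torques, N m; "tcp_pos": TCP position; "orientation": TCP orientation; "wrist_force": force on the tool from outside, world axes, zero at the start; "wrist_torque": the same for the moment, N m; "grip_width": finger opening in m; "gripper_force": force on a finger pad.
Only numpy, scipy, OpenCV 4.12 (cv2) and the standard library are available. Lean on these libraries where they do the work, as an engineer would, in place of code of your own. Each camera call takes 0.05 s, during which the arm holds its last target. There are 200 camera calls.

## Working session

There is one attempt and no reset: what is moved stays moved. The work goes in short steps, Python scripts to look and compute and a tool call to move; the robot and the scene stay as the last step left them, time stands still between calls to the robot, and variables do not carry over. Pictures are saved under pics/ and viewed, at most 10 in all, crops included, and the job is handed in when it is done.

Besides the shell and the picture viewer there is one more tool, called after "Emit:" in YAML: its name, and indented under it one key for each argument. jog_arm: Moves the arm, as the interface text tells. Its arguments: {"type":"object","properties":{"increments":{"type":"array","items":{"type":"array","items":{"type":"number"}}},"newtons":{"type":"number"}},"required":["increments"]}

```bash
mkdir -p pics; ls; python3 - <<'E'
from plant import *
import cv2
s=observe();print(s)
for n in("side","top"):
    c=capture(n);cv2.imwrite(f"pics/{n}0.png",c["frame"][:,:,::-1]);print(n,c["camera_matrix"],c["origin"],c["attitude"])
E
```

```text
pics
{'clock': 0.0, 'joints': array([-1.31498721e+00,  2.13371670e-01, -3.50678823e-02,  1.32348661e+00,
       -1.78944733e-05,  1.57078436e+00]), 'dq': array([-0.0006013 , -0.00098125,  0.00069331, -0.00049445,  0.0005474 ,
       -0.00064526]), 'joint_torque': array([-3.92507762e-03, -6.86146474e+01,  4.87130606e+01,  1.68549089e-02,
       -3.83412589e-04,  1.55647791e-05]), 'tcp_pos': array([ 0.12647524, -0.48359077,  0.40420481]), 'orientation': array([ 9.91830436e-01,  1.27562014e-01, -8.09295452e-05, -5.59162643e-04]), 'wrist_force': array([0.85712085, 0.94124641, 0.30260224]), 'wrist_torque': array([ 0.00912095,  0.01116555, -0.01045907]), 'gripper_force': 0.0, 'grip_width': 0.0853393885202911}
side [[423.33476506   0.         258.08590454]
 [  0.         423.33476506 196.74211897]
 [  0.           0.           1.        ]] [ 0.62856582 -1.17760948  0.95590288] [ 0.8980425   0.05480392 -0.038897   -0.434745  ]
top [[351.62736263   0.         253.29153461]
 [  0.         351.62736263 192.96078012]
 [  0.           0.           1.        ]] [ 0.37165924 -0.07736061  0.97768692] [ 0.71412082 -0.69811945  0.04663586 -0.0220407 ]
```

View pics/top0.png

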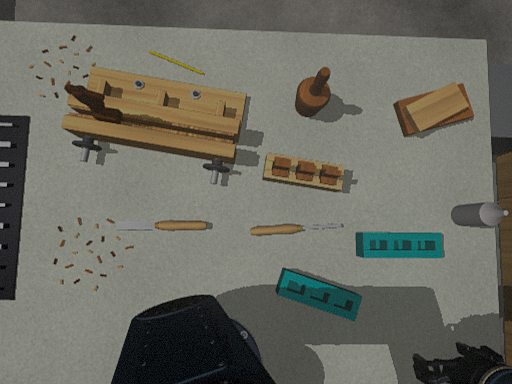

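View pics/side0.png

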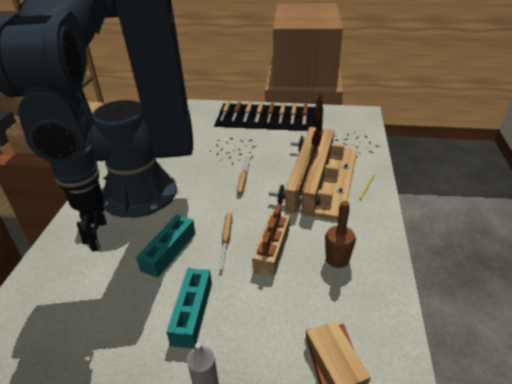

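Top view: vise at (65–245, 65–180), free end right at about (240,130), rack at (265–345, 155–190), tools below it. Zooming in for edges.

```bash
python3 - <<'E'
import cv2,numpy as np
t=cv2.imread("pics/top0.png");s=cv2.imread("pics/side0.png")
a=cv2.resize(t[60:190,55:255],None,fx=4,fy=4,interpolation=cv2.INTER_CUBIC)
cv2.imwrite("pics/z1.png",a)
b=cv2.resize(t[145:200,255:355],None,fx=5,fy=5,interpolation=cv2.INTER_CUBIC)
c=cv2.resize(s[120:280,240:365],None,fx=3.5,fy=3.5,interpolation=cv2.INTER_CUBIC)[:, :]
H=np.zeros((580,800,3),np.uint8);H[:275,:500]=b
c=cv2.resize(s[195:280,245:300],None,fx=5,fy=5,interpolation=cv2.INTER_CUBIC);H[:425,505:780]=c
d=cv2.resize(s[120:220,270:365],None,fx=3,fy=3,interpolation=cv2.INTER_CUBIC);H[278:578,:285]=d
cv2.imwrite("pics/z2.png",H)
E
```

```text
(no output)
```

View pics/z1.png

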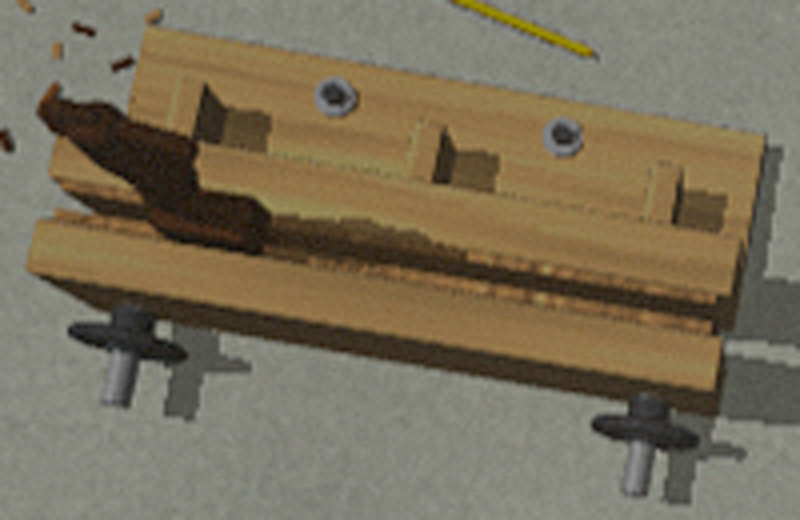

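View pics/z2.png

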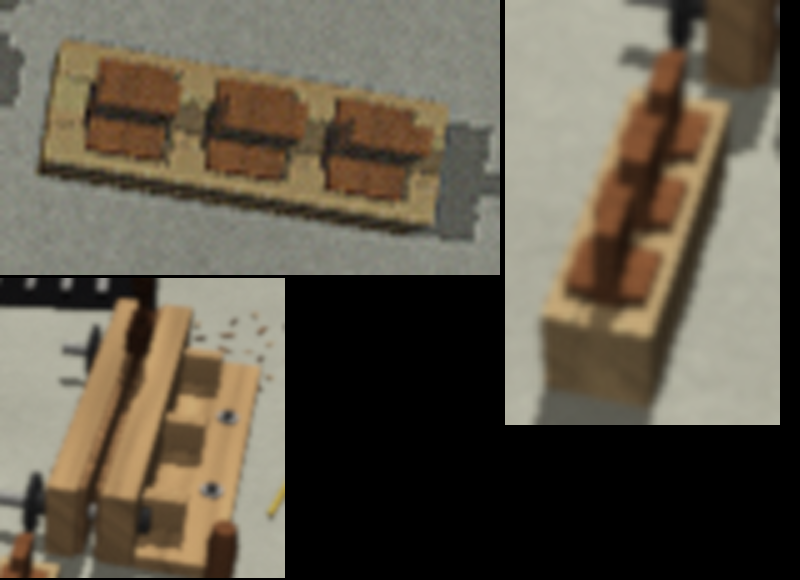

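```bash
cat > h.py <<'E'
import numpy as np
from scipy.optimize import least_squares
from scipy.spatial.transform import Rotation as R
K={'side':(423.33476506,258.08590454,196.74211897,[0.62856582,-1.17760948,0.95590288],[0.8980425,0.05480392,-0.038897,-0.434745]),
'top':(351.62736263,253.29153461,192.96078012,[0.37165924,-0.07736061,0.97768692],[0.71412082,-0.69811945,0.04663586,-0.0220407])}
def proj(n,P):
    f,cx,cy,o,q=K[n];p=R.from_quat(q).inv().apply(np.atleast_2d(P)-o)
    return np.c_[f*p[:,0]/p[:,2]+cx,f*p[:,1]/p[:,2]+cy]
def ray(n,uv,z):
    f,cx,cy,o,q=K[n];d=R.from_quat(q).apply([(uv[0]-cx)/f,(uv[1]-cy)/f,1]);return np.array(o)+d*(z-o[2])/d[2]
def w(p,L): # pose x,y,yaw ; local -> world
    return np.c_[R.from_euler('z',p[2]).apply(L)]+[p[0],p[1],0]
E
python3 - <<'E'
from h import *
def fit(name,obs,p0):
    f=lambda p:np.concatenate([(proj(n,w(p,[l]))-uv).ravel() for n,l,uv in obs])
    for sel in('both','top','side'):
        o=[x for x in obs if sel in('both',x[0])]
        f=lambda p:np.concatenate([(proj(n,w(p,[l]))-uv).ravel() for n,l,uv in o])
        r=least_squares(f,p0,loss='soft_l1');print(name,sel,r.x.round(4),np.degrees(r.x[2]).round(2),np.abs(r.fun).max().round(2))
    print(f(r.x).round(1))
z=.062
fit('rack',[('top',(.033,.105,z),(267.4,153)),('top',(.033,-.105,z),(344.4,166)),('top',(-.033,-.105,z),(342.4,188.6)),('top',(-.033,.105,z),(263.4,178)),
('side',(-.033,-.105,z),(253,257)),('side',(.033,-.105,z),(274,262)),('side',(.033,.105,z),(289,215.4)),('side',(-.033,.105,z),(271,213.4))],[.4,-.2,-.15])
z=.1
q=lambda a,b:(55+a/4,60+b/4)
fit('vise',[('top',(.048,-.22,z),q(742,240)),('top',(.008,-.22,z),q(730,293)),('top',(.008,.22,z),q(50,178)),('top',(.048,.22,z),q(60,138)),
('top',(.154,-.22,.022),q(765,135)),('top',(.154,.22,.022),q(148,28)),
('side',(.048,-.22,z),(316.7,193.3)),('side',(.008,-.22,z),(302.7,190.7)),('side',(.048,.22,z),(334,130)),('side',(.008,.22,z),(323.3,129))],[.55,.15,-.15])
E
```

```text
rack both [ 0.524  -0.2423 -0.1249] -7.15 2.24
rack top [ 0.5221 -0.2428 -0.1237] -7.09 0.92
rack side [ 0.5271 -0.2405 -0.1419] -8.13 1.34
[-0.8  0.8  0.4  0.   1.2 -0.1 -0.6 -1.3]
vise both [ 0.63    0.1534 -0.1422] -8.15 4.67
vise top [ 0.6259  0.1524 -0.1357] -7.78 2.57
vise side [ 0.6347  0.1574 -0.1403] -8.04 1.16
[-1.2  0.2  0.8  1.  -0.3 -0.9  0.5 -1. ]
```

```bash
cat > ref.py <<'E'
from h import *
import cv2
from scipy.ndimage import map_coordinates
I={n:cv2.GaussianBlur(cv2.imread(f"pics/{n}0.png").astype(float),(0,0),.7) for n in K}
def off(n,a,b):  # offsets along the normal of the strongest edge
    A,B=proj(n,[a,b]);m=max(6,int(np.hypot(*(B-A))/2));t=np.linspace(.1,.9,m)[:,None];P=A+t*(B-A)
    d=(B-A)/np.linalg.norm(B-A);N=np.array([-d[1],d[0]]);s=np.arange(-3,3.01,.2)
    Q=P[:,None]+s[:,None]*N
    v=np.stack([map_coordinates(I[n][...,c],[Q[...,1],Q[...,0]],order=1) for c in range(3)],-1)
    g=np.abs(np.gradient(v,axis=1)).sum(-1).mean(0)   # edge strength averaged along the line
    return s[g.argmax()],g.max(),N
def refine(name,E,p,cams=('top','side')):
    for it in range(6):
        obs=[]
        for n,l0,l1 in E:
            if n not in cams: continue
            a,b=w(p,[l0,l1]);o,g,N=off(n,a,b);m=proj(n,(a+b)/2)[0]
            for f in(.15,.85):
                l=np.array(l0)*(1-f)+np.array(l1)*f;obs.append((n,l,N,(proj(n,w(p,[l]))[0]+o*N)@N))
        fun=lambda p:[proj(n,w(p,[l]))[0]@N-c for n,l,N,c in obs]
        p=least_squares(fun,p,loss='soft_l1',f_scale=.5).x
    print(name,cams,p.round(4),np.degrees(p[2]).round(2),np.round(fun(p)[::2],1))
    return p
z=.062;c=[(-.033,-.105,z),(.033,-.105,z),(.033,.105,z),(-.033,.105,z)]
ER=[(n,c[i],c[(i+1)%4]) for n in K for i in range(4)]
z=.1
EV=[]
for n in K: EV+=[(n,(.008,-.21,z),(.008,.04,z)),(n,(.008,-.22,z),(.048,-.22,z)),(n,(.154,-.22,.022),(.154,.22,.022)),(n,(.048,-.22,.022),(.154,-.22,.022)),(n,(.048,-.21,z),(.048,.04,z))]
if __name__=='__main__':
    for cams in(('top','side'),('top',),('side',)):
        pr=refine('rack',ER,np.array([.523,-.242,-.127]),cams);pv=refine('vise',EV,np.array([.629,.154,-.138]),cams)
        if len(cams)==2: P=(pr,pv)
    H=np.zeros((600,800,3),np.uint8)
    for n,(x0,y0,x1,y1),f,(X,Y) in(('top',(60,60,350,200),2.75,(0,0)),('side',(240,120,370,285),1.3,(0,385)),('side',(240,120,370,285),1.3,(170,385))):
        im=cv2.resize(cv2.imread(f"pics/{n}0.png"),None,fx=f,fy=f,interpolation=cv2.INTER_CUBIC)
        for p,E in((P[0],ER),(P[1],EV)):
            for m,a,b in E:
                if m==n:
                    q=proj(n,w(p,[a,b]));q=np.round((q+.5)*f-.5).astype(int);cv2.line(im,tuple(map(int,q[0])),tuple(map(int,q[1])),(0,255,0),1)
        cr=im[int(y0*f):int(y1*f),int(x0*f):int(x1*f)];h=min(cr.shape[0],600-Y);ww=min(cr.shape[1],800-X);H[Y:Y+h,X:X+ww]=cr[:h,:ww]
    cv2.imwrite("pics/ov.png",H)
E
python3 ref.py
```

```text
rack ('top', 'side') [ 0.5191 -0.2389 -0.1111] -6.37 [-0.4 -2.2 -3.   2.9 -0.6  0.6 -0.4 -1.3]
vise ('top', 'side') [ 0.6289  0.1565 -0.1387] -7.95 [-0.  -0.  -1.4 -0.  -1.4  1.6  0.2  1.  -0.2 -0.2]
rack ('top',) [ 0.5164 -0.2386 -0.1271] -7.28 [-0.6 -0.3 -0.6 -0.3]
vise ('top',) [ 0.6263  0.1569 -0.1387] -7.95 [ 0.5  0.1  0.1 -0.1 -1.3]
rack ('side',) [ 0.5285 -0.2406 -0.129 ] -7.39 [-0.1  0.9 -0.1  1.1]
vise ('side',) [ 0.6327  0.1562 -0.1462] -8.38 [ 0.6  0.   0.   0.  -0.6]
```

View pics/ov.png

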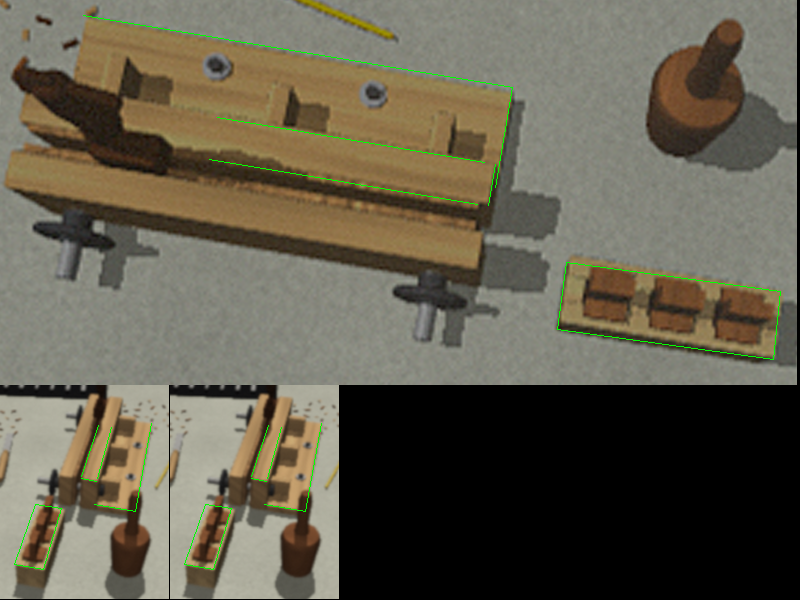

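The overlay agrees with the vise (top edge of the rear chop, right end at about (492,165)–(490,205)) and puts the rack outline at (557–780, 262–358). The best estimates are rack (0.524, -0.2425, -7.3°) and vise (0.630, 0.155, -8°). Next I move over the middle packer.

Careful with the scale: shifts go in shares of 600 mm and turns go in shares of 180 degrees. That gives: 132 mm / 600 = 0.22, 106 mm / 600 = 0.1767, 22.7 degrees / 180 = 0.1261.

Emit:
jog_arm:
  increments:
    - [0,0,0.0256,0.045,0.0267,-0.005,-1]
    - [0,0,0.0506,0.0883,0.0533,-0.01,-1]
    - [0,0,0.0756,0.1333,0.08,-0.015,-1]
    - [0,0,0.1011,0.1767,0.1067,-0.02,-1]
    - [0,0,0.1261,0.22,0.1333,-0.025,-1]
  newtons: 30

```text
clock: 0.52
tcp_pos: [0.2595, -0.4027, 0.3893]
orientation: [0.947, 0.322, -0.0, -0.0]
wrist_force: [0.2, -0.8, -0.1]
grip_width: 0.0852
gripper_force: 0.0
```

In the tool's units: 132 mm / 600 = 0.22, 106 mm / 600 = 0.1767, 22.7 degrees / 180 = 0.1261.

Emit:
jog_arm:
  increments:
    - [0,0,0.0256,0.045,0.0267,-0.005,-1]
    - [0,0,0.0506,0.0883,0.0533,-0.01,-1]
    - [0,0,0.0756,0.1333,0.08,-0.015,-1]
    - [0,0,0.1011,0.1767,0.1067,-0.02,-1]
    - [0,0,0.1261,0.22,0.1333,-0.025,-1]

```text
clock: 0.93
tcp_pos: [0.3916, -0.3226, 0.3743]
orientation: [0.865, 0.502, -0.0, -0.0]
wrist_force: [0.3, -0.2, -0.6]
grip_width: 0.0858
gripper_force: 0.0
```

In the tool's units: 133 mm / 600 = 0.2217, 106 mm / 600 = 0.1767, 22.7 degrees / 180 = 0.1261.

Emit:
jog_arm:
  increments:
    - [0,0,0.0256,0.045,0.0267,-0.005,-1]
    - [0,0,0.0506,0.0883,0.0533,-0.01,-1]
    - [0,0,0.0756,0.1333,0.08,-0.015,-1]
    - [0,0,0.1011,0.1767,0.1067,-0.02,-1]
    - [0,0,0.1261,0.2217,0.135,-0.025,-1]

```text
clock: 1.35
tcp_pos: [0.5246, -0.2417, 0.3592]
orientation: [0.749, 0.663, -0.0, -0.0]
wrist_force: [-0.1, -1.1, -0.3]
grip_width: 0.0856
gripper_force: 0.0
```

```bash
python3 - <<'E'
from plant import *
from h import *
import cv2
s=observe();r=R.from_quat(s['orientation']).as_matrix()
print(s['clock'],s['tcp_pos'],np.degrees(np.arctan2(r[1,1],r[0,1])),r[:,2],s['joints'],s['wrist_force'])
H=np.zeros((400,800,3),np.uint8)
for n,X in(('top',0),('side',400)):
    c=capture(n)['frame'][:,:,::-1];q=proj(n,[[.524,-.2425,.1]])[0].astype(int);x,y=max(q[0]-65,0),max(q[1]-65,0)
    cr=cv2.resize(c[y:y+130,x:x+130],(395,395));H[:395,X:X+395]=cr;print(n,x,y)
cv2.imwrite("pics/h1.png",H)
E
```

```text
1.35 [ 0.52455715 -0.24167393  0.35923388] -7.0166791552259165 [-5.72721054e-04  2.01327886e-04 -9.99999816e-01] [-4.31718788e-01  3.85271932e-01  8.54352995e-02  1.27156411e+00
 -5.67894773e-05  1.26154175e+00] [-0.06958725 -1.13283028 -0.34555169]
top 242 103
side 206 161
```

View pics/h1.png

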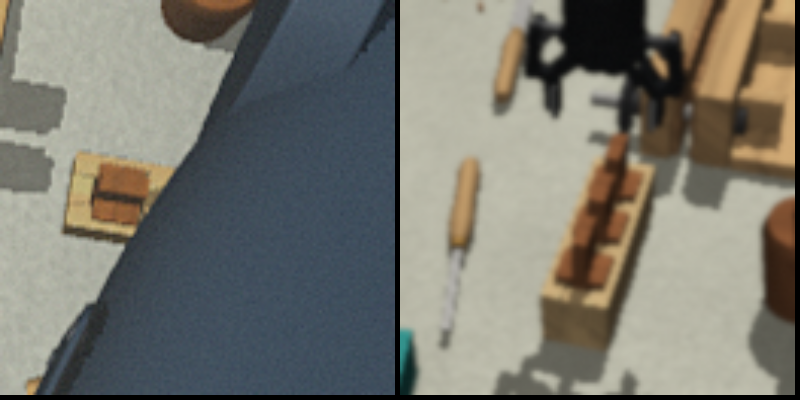

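Top view is mostly hidden by the arm. The side view shows the open fingers (at about (553,90) and (650,105) in the crop) standing over the rack row. I descend and close.

In the tool's units: -110 mm / 600 = -0.1833, -100 mm / 600 = -0.1667.

Emit:
jog_arm:
  increments:
    - [0,0,0,0,-0.0017,-0.0417,-1]
    - [0,0,0,0,-0.0017,-0.0833,-1]
    - [0,0,0,0,-0.0017,-0.125,-1]
    - [0,0,0,0,-0.0017,-0.1667,-1]
    - [0,0,0,0,-0.0017,-0.1833,-1]

```text
clock: 1.87
tcp_pos: [0.5222, -0.2435, 0.2464]
orientation: [0.751, 0.661, -0.001, -0.002]
wrist_force: [-0.5, -0.1, 0.6]
grip_width: 0.0853
gripper_force: 0.0
```

Emit:
jog_arm:
  increments:
    - [0,0,0,0,0,0,0.4]
    - [0,0,0,0,0,0,1]
    - [0,0,0,0,0,0,1]
    - [0,0,0,0,0,0,1]
    - [0,0,0,0,0,0,1]

```text
clock: 2.28
tcp_pos: [0.5239, -0.2439, 0.2509]
orientation: [0.75, 0.661, 0.0, 0.001]
wrist_force: [-0.8, -0.4, -0.0]
grip_width: 0.0255
gripper_force: 0.0
```

Emit:
jog_arm:
  increments:
    - [0,0,0,0,0,0,1]
    - [0,0,0,0,0,0,1]
    - [0,0,0,0,0,0,1]
    - [0,0,0,0,0,0,1]
    - [0,0,0,0,0,0,1]

```text
clock: 2.7
tcp_pos: [0.5238, -0.2439, 0.2507]
orientation: [0.75, 0.661, 0.0, 0.001]
wrist_force: [-1.7, -0.2, 7.3]
grip_width: 0.0175
gripper_force: 34.5
```

Opening 17.5 mm: this is probably packer18. I lift it and carry it over the gap.

In the tool's units: 115 mm / 600 = 0.1917, 90 mm / 600 = 0.15.

Emit:
jog_arm:
  increments:
    - [0,0,0,0,0,0.0167,1]
    - [0,0,0,0,0,0.05,1]
    - [0,0,0,0,0,0.1,1]
    - [0,0,0,0,0,0.15,1]
    - [0,0,0,0,0,0.1917,1]

```text
clock: 3.12
tcp_pos: [0.5233, -0.2436, 0.3676]
orientation: [0.75, 0.661, 0.0, 0.001]
wrist_force: [1.0, -0.6, -1.1]
grip_width: 0.0173
gripper_force: 33.3
```

In the tool's units: 145 mm / 600 = 0.2417, 115 mm / 600 = 0.1917, -1 degrees / 180 = -0.0056.

Emit:
jog_arm:
  increments:
    - [0,0,-0.0011,0.0133,0.0433,0,1]
    - [0,0,-0.0022,0.0283,0.0917,0,1]
    - [0,0,-0.0033,0.0433,0.1417,0,1]
    - [0,0,-0.0044,0.0583,0.1917,0,1]
    - [0,0,-0.0056,0.075,0.2417,0,1]

```text
clock: 3.53
tcp_pos: [0.5685, -0.0973, 0.3657]
orientation: [0.756, 0.654, 0.0, 0.0]
wrist_force: [0.6, -0.5, -1.0]
grip_width: 0.0179
gripper_force: 33.4
```

In the tool's units: 145 mm / 600 = 0.2417, 118 mm / 600 = 0.1967.

Emit:
jog_arm:
  increments:
    - [0,0,0,0.015,0.05,0,1]
    - [0,0,0,0.03,0.1,0,1]
    - [0,0,0,0.045,0.15,0,1]
    - [0,0,0,0.06,0.1967,0,1]
    - [0,0,0,0.075,0.2417,0,1]

```text
clock: 3.95
tcp_pos: [0.6136, 0.048, 0.3656]
orientation: [0.756, 0.655, 0.0, 0.0]
wrist_force: [0.4, -0.0, -0.5]
grip_width: 0.0175
gripper_force: 33.4
```

```bash
cat > look.py <<'E'
from plant import *
from h import *
import cv2,sys
s=observe();r=R.from_quat(s['orientation']).as_matrix()
print(s['clock'],s['tcp_pos'].round(4),np.degrees(np.arctan2(r[1,1],r[0,1])).round(2),r[:,2].round(3),s['joints'].round(2),s['wrist_force'].round(1),s['wrist_torque'].round(2),s['grip_width'],s['gripper_force'])
for n in('top','side'): cv2.imwrite(f"pics/{sys.argv[1]}_{n}.png",capture(n)['frame'][:,:,::-1])
E
python3 look.py h2; python3 - <<'E'
import cv2,numpy as np
H=np.zeros((480,800,3),np.uint8)
for n,X,(x,y) in(('top',0,(195,85)),('side',400,(255,125))):
    H[:480,X:X+395]=cv2.resize(cv2.imread(f'pics/h2_{n}.png')[y:y+96,x:x+79],(395,480),interpolation=cv2.INTER_CUBIC)
cv2.imwrite('pics/h2.png',H)
E
```

```text
3.95 [0.6136 0.048  0.3656] -8.22 [ 0.001  0.    -1.   ] [0.08 0.46 0.22 1.33 0.   1.79] [ 0.4 -0.  -0.5] [ 0.03  0.02 -0.08] 0.017531917704731684 33.405641913414
```

View pics/h2.png

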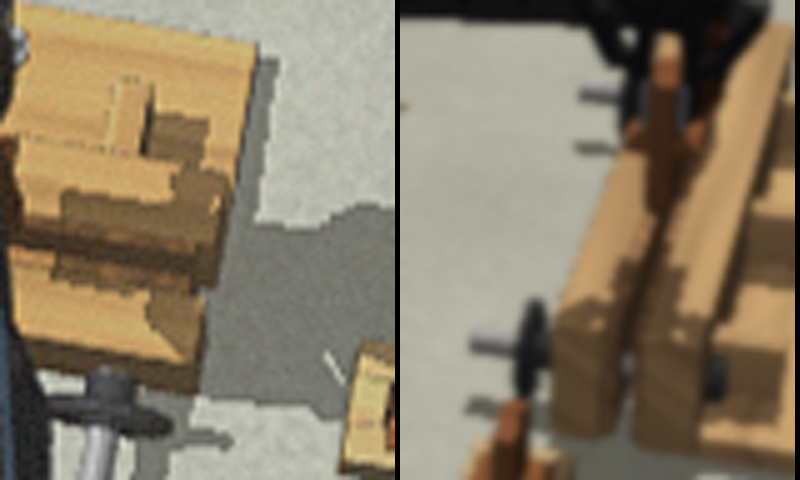

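```bash
python3 - <<'E'
from h import *
a=np.radians(-8.2)
for dx in(-.009,.009):
    p=w([.6136,.048,a],[[dx,-.02,.138],[dx,-.02,.231]]); print(proj('side',p).round(2))
import cv2
im=cv2.imread('pics/h2_side.png').astype(int).sum(2);print('packer rows')
for r in(135,140,156,160,164,167): print(r,im[r,296:325])
i0=cv2.imread('pics/side0.png').astype(int).sum(2);print('gap')
for y in(-.2,-.17,-.14):
    q=proj('side',w([.630,.1545,a],[[.008,y,.1]]))[0];r=int(round(q[1]));c=int(q[0]);print(y,q.round(2),c-16,i0[r,c-16:c+10])
    q=proj('top',w([.630,.1545,a],[[.008,y,.1]]))[0];r=int(round(q[1]));c=int(q[0]);t=cv2.imread('pics/top0.png').astype(int).sum(2);print('  top',q.round(2),r-10,t[r-10:r+20,c])
E
```

```text
[[302.36 166.56]
 [303.57 143.06]]
[[307.57 167.28]
 [308.99 143.74]]
packer rows
135 [ 56  38  45  63  83  73  48  33  62 160 303 394 421 407 323 165  57  30
  31  41  49  51  48  43  37  40  82 188 314]
140 [509 499 451 330 165  64  48  65  99 165 233 258 264 252 202 115  52  34
  37  32  37  43  40  78 212 367 460 470 457]
156 [437 397 371 387 380 366 343 288 201 131 112 113 107 100  96  99 108 119
 146 195 274 370 438 453 447 443 442 445 449]
160 [437 423 420 420 417 408 385 316 192 125 115 108 100  89  88 110 149 217
 317 406 442 444 439 441 440 445 450 454 415]
164 [431 429 424 420 413 406 385 306 175 119 112 112 102 106 144 202 285 381
 435 437 431 433 437 442 453 462 457 397 276]
167 [435 431 427 417 412 411 400 351 258 178 124 103 119 191 282 344 395 428
 431 424 427 437 449 457 465 461 413 292 202]
gap
-0.2 [303.02 188.59] 287 [366 392 416 426 425 426 424 414 368 303 283 239 156 106 123 209 288 345
 399 413 409 402 408 424 446 452]
  top [230.03 133.02] 123 [339 327 324 314 309 301 324 331 329 273 260 305 231 115 132 130 132 224
 284 265 296 323 326 331 324 343 332 335 348 357]
-0.17 [304.72 183.4 ] 288 [437 449 460 463 456 443 430 426 419 391 355 346 302 200 120 142 249 322
 354 394 410 407 410 423 440 453]
  top [218.39 131.03] 121 [347 341 327 308 294 309 309 324 316 265 302 333 212 109 107 121 121 275
 312 314 306 299 333 316 324 333 334 353 360 358]
-0.14 [306.37 178.37] 290 [444 449 456 453 445 432 421 421 408 367 322 310 255 154 111 153 248 326
 371 408 413 409 409 425 445 459]
  top [206.73 129.03] 119 [348 348 307 309 297 300 336 316 333 269 260 278 197 103 130 118 134 221
 262 226 263 323 306 316 315 334 335 348 350 358]
```

```bash
python3 - <<'E'
from h import *
import cv2
from scipy.ndimage import map_coordinates
a=np.radians(-8.2)
t=cv2.imread('pics/top0.png').astype(float).sum(2);s=cv2.imread('pics/side0.png').astype(float).sum(2)
X=np.arange(-.034,.030,.001)
for y0,y1 in((-.21,-.165),(-.165,-.12),(-.12,-.07)):
  for n,im in(('top',t),('side',s)):
    A=[]
    for y in np.linspace(y0,y1,25):
        q=proj(n,w([.628,.1545,a],np.c_[X,np.full(len(X),y),np.full(len(X),.098)]));A.append(map_coordinates(im,[q[:,1],q[:,0]],order=1))
    print(n,y0,[(int(round(x*1000)),int(v)) for x,v in zip(X,np.mean(A,0))][::2])
E
```

```text
top -0.21 [(-34, 347), (-32, 343), (-30, 335), (-28, 329), (-26, 328), (-24, 328), (-22, 330), (-20, 331), (-18, 318), (-16, 286), (-14, 261), (-12, 274), (-10, 287), (-8, 257), (-6, 190), (-4, 129), (-2, 125), (0, 129), (2, 124), (4, 154), (6, 223), (8, 272), (10, 270), (12, 274), (14, 307), (16, 331), (18, 324), (20, 317), (22, 311), (24, 305), (26, 305), (28, 311)]
side -0.21 [(-34, 457), (-32, 452), (-30, 445), (-28, 438), (-26, 433), (-24, 429), (-22, 426), (-20, 420), (-18, 404), (-16, 379), (-14, 350), (-12, 325), (-10, 308), (-8, 284), (-6, 247), (-4, 196), (-2, 148), (0, 118), (2, 117), (4, 142), (6, 189), (8, 238), (10, 281), (12, 316), (14, 349), (16, 380), (18, 402), (20, 408), (22, 407), (24, 403), (26, 402), (28, 405)]
top -0.165 [(-34, 343), (-32, 339), (-30, 335), (-28, 325), (-26, 320), (-24, 316), (-22, 314), (-20, 318), (-18, 311), (-16, 279), (-14, 255), (-12, 269), (-10, 282), (-8, 257), (-6, 195), (-4, 129), (-2, 124), (0, 127), (2, 120), (4, 150), (6, 215), (8, 265), (10, 268), (12, 269), (14, 300), (16, 331), (18, 327), (20, 318), (22, 309), (24, 305), (26, 30
[... 430 characters left out ...]
31), (-28, 325), (-26, 313), (-24, 308), (-22, 306), (-20, 306), (-18, 299), (-16, 277), (-14, 262), (-12, 282), (-10, 303), (-8, 276), (-6, 209), (-4, 134), (-2, 122), (0, 124), (2, 122), (4, 144), (6, 221), (8, 282), (10, 289), (12, 278), (14, 297), (16, 328), (18, 336), (20, 328), (22, 319), (24, 313), (26, 312), (28, 313)]
side -0.12 [(-34, 429), (-32, 425), (-30, 420), (-28, 415), (-26, 411), (-24, 408), (-22, 405), (-20, 401), (-18, 392), (-16, 377), (-14, 360), (-12, 346), (-10, 335), (-8, 314), (-6, 276), (-4, 221), (-2, 166), (0, 130), (2, 127), (4, 154), (6, 205), (8, 259), (10, 305), (12, 340), (14, 366), (16, 390), (18, 408), (20, 414), (22, 414), (24, 412), (26, 410), (28, 411)]
```

The side view shows packer18 hanging over the gap, foot at crop (667,205). Measured in the top view the cork-to-cork gap is only about 12–13 mm, so packer18 cannot fit. I hang it back in its middle place by reversing the path and then take another.

In the tool's units: -145 mm / 600 = -0.2417, -115 mm / 600 = -0.1917.

Emit:
jog_arm:
  increments:
    - [0,0,0,-0.015,-0.045,0,1]
    - [0,0,0,-0.03,-0.0917,0,1]
    - [0,0,0,-0.045,-0.1417,0,1]
    - [0,0,0,-0.06,-0.1917,0,1]
    - [0,0,0,-0.075,-0.2417,0,1]

```text
clock: 4.47
tcp_pos: [0.5676, -0.1002, 0.3655]
orientation: [0.756, 0.654, 0.0, 0.0]
wrist_force: [-0.6, -0.5, -1.5]
grip_width: 0.0173
gripper_force: 33.3
```

In the tool's units: -145 mm / 600 = -0.2417, -125 mm / 600 = -0.2083, 1 degrees / 180 = 0.0056.

Emit:
jog_arm:
  increments:
    - [0,0,0.0011,-0.0167,-0.0533,0,1]
    - [0,0,0.0022,-0.0333,-0.1067,0,1]
    - [0,0,0.0033,-0.05,-0.16,0,1]
    - [0,0,0.0044,-0.065,-0.2083,0,1]
    - [0,0,0.0056,-0.075,-0.2417,0,1]

```text
clock: 4.88
tcp_pos: [0.522, -0.2463, 0.3656]
orientation: [0.751, 0.66, -0.0, 0.0]
wrist_force: [-0.3, 1.0, -1.2]
grip_width: 0.018
gripper_force: 33.3
```

In the tool's units: -114 mm / 600 = -0.19, -105 mm / 600 = -0.175.

Emit:
jog_arm:
  increments:
    - [0,0,0,0,0,-0.0417,1]
    - [0,0,0,0,0,-0.0917,1]
    - [0,0,0,0,0,-0.1417,1]
    - [0,0,0,0,0,-0.175,1]
    - [0,0,0,0,0,-0.19,1]

```text
clock: 5.3
tcp_pos: [0.5222, -0.2438, 0.2492]
orientation: [0.751, 0.661, -0.001, -0.001]
wrist_force: [-29.5, 6.1, 63.5]
grip_width: 0.0175
gripper_force: 42.2
```

Emit:
jog_arm:
  increments:
    - [0,0,0,0,0,0,1]
    - [0,0,0,0,0,0,0.6]
    - [0,0,0,0,0,0,0.2]
    - [0,0,0,0,0,0,0]
    - [0,0,0,0,0,0,0]

```text
clock: 5.72
tcp_pos: [0.5237, -0.2439, 0.2514]
orientation: [0.75, 0.661, 0.0, 0.0]
wrist_force: [-0.2, -0.5, -0.7]
grip_width: 0.0425
gripper_force: 0.0
```

Packer18 is released, though it touched down with a transient of 63 N; from now on I land slowly. I slide straddling the row to the next packer at +y and measure it.

In the tool's units: 63.5 mm / 600 = 0.1058, 50 mm / 600 = 0.0833.

Emit:
jog_arm:
  increments:
    - [0,0,0,0,0.0033,0,0]
    - [0,0,0,0.0033,0.0283,0,0]
    - [0,0,0,0.0067,0.055,0,0]
    - [0,0,0,0.01,0.0833,0,0]
    - [0,0,0,0.0133,0.1058,0,0]

```text
clock: 6.13
tcp_pos: [0.5315, -0.1791, 0.2508]
orientation: [0.75, 0.661, 0.0, -0.0]
wrist_force: [0.1, -0.3, -0.7]
grip_width: 0.0422
gripper_force: 0.0
```

Emit:
jog_arm:
  increments:
    - [0,0,0,0,0,0,0.3]
    - [0,0,0,0,0,0,0.6]
    - [0,0,0,0,0,0,1]
    - [0,0,0,0,0,0,1]
    - [0,0,0,0,0,0,1]

```text
clock: 6.55
tcp_pos: [0.5316, -0.1808, 0.2509]
orientation: [0.751, 0.661, 0.0, 0.0]
wrist_force: [0.6, 1.5, 4.6]
grip_width: 0.0156
gripper_force: 30.6
```

In the tool's units: 3 mm / 600 = 0.005, 2 mm / 600 = 0.0033.

Emit:
jog_arm:
  increments:
    - [0,0,0,0,0,0,1]
    - [0,0,0,0,0,0,1]
    - [0,0,0,0,0,0.0033,1]
    - [0,0,0,0,0,0.005,1]
    - [0,0,0,0,0,0.005,1]

```text
clock: 6.97
tcp_pos: [0.5314, -0.1803, 0.2537]
orientation: [0.75, 0.661, -0.0, -0.0]
wrist_force: [-0.0, -0.1, 0.5]
grip_width: 0.0157
gripper_force: 30.0
```

```bash
python3 look.py h3
```

```text
6.9667 [ 0.5314 -0.1803  0.2537] -7.25 [-0. -0. -1.] [-0.33  0.41 -0.15  1.01 -0.    1.37] [-0.  -0.1  0.5] [ 0.02  0.01 -0.01] 0.015670003370588263 30.034167766571045
```

15.7 mm: this is packer16, so packer14 is at the far end. I set this one down and slide there.

In the tool's units: -2.5 mm / 600 = -0.0042, -2 mm / 600 = -0.0033.

Emit:
jog_arm:
  increments:
    - [0,0,0,0,0,-0.0017,1]
    - [0,0,0,0,0,-0.0033,1]
    - [0,0,0,0,0,-0.0042,1]
    - [0,0,0,0,0,-0.0042,0.5]
    - [0,0,0,0,0,-0.0042,0]

```text
clock: 7.48
tcp_pos: [0.5315, -0.1802, 0.2512]
orientation: [0.75, 0.661, -0.0, -0.0]
wrist_force: [-0.4, 0.6, 0.3]
grip_width: 0.0322
gripper_force: 0.0
```

In the tool's units: -52 mm / 600 = -0.0867, -32 mm / 600 = -0.0533.

Emit:
jog_arm:
  increments:
    - [0,0,0,0,0,0,0]
    - [0,0,0,0,0,0,0]
    - [0,0,0,-0.0025,-0.02,0,0]
    - [0,0,0,-0.0067,-0.0533,0,0]
    - [0,0,0,-0.0108,-0.0867,0,0]

```text
clock: 7.9
tcp_pos: [0.5249, -0.233, 0.2513]
orientation: [0.75, 0.661, 0.0, 0.0]
wrist_force: [0.1, -0.2, -0.4]
grip_width: 0.0427
gripper_force: 0.0
```

In the tool's units: -75 mm / 600 = -0.125, -70 mm / 600 = -0.1167.

Emit:
jog_arm:
  increments:
    - [0,0,0,-0.0042,-0.0333,0,0]
    - [0,0,0,-0.0083,-0.0667,0,0]
    - [0,0,0,-0.0117,-0.0967,0,0]
    - [0,0,0,-0.015,-0.1167,0,0]
    - [0,0,0,-0.0158,-0.125,0,0]

```text
clock: 8.32
tcp_pos: [0.515, -0.3091, 0.2511]
orientation: [0.751, 0.66, -0.0, 0.0]
wrist_force: [0.9, -0.7, -0.5]
grip_width: 0.0425
gripper_force: 0.0
```

Emit:
jog_arm:
  increments:
    - [0,0,0,0,0,0,0.3]
    - [0,0,0,0,0,0,0.6]
    - [0,0,0,0,0,0,1]
    - [0,0,0,0,0,0,1]
    - [0,0,0,0,0,0,1]

```text
clock: 8.73
tcp_pos: [0.5157, -0.3065, 0.2513]
orientation: [0.75, 0.661, 0.0, -0.0]
wrist_force: [-0.6, -0.1, -0.7]
grip_width: 0.0133
gripper_force: 33.7
```

In the tool's units: 3 mm / 600 = 0.005, 2 mm / 600 = 0.0033.

Emit:
jog_arm:
  increments:
    - [0,0,0,0,0,0,1]
    - [0,0,0,0,0,0,1]
    - [0,0,0,0,0,0.0033,1]
    - [0,0,0,0,0,0.005,1]
    - [0,0,0,0,0,0.005,1]

```text
clock: 9.15
tcp_pos: [0.5156, -0.3072, 0.2546]
orientation: [0.75, 0.661, 0.0, 0.0]
wrist_force: [0.0, -0.4, -0.6]
grip_width: 0.0137
gripper_force: 33.7
```

```bash
python3 look.py h4
```

```text
9.15 [ 0.5156 -0.3072  0.2546] -7.24 [ 0. -0. -1.] [-0.54  0.48 -0.04  1.05  0.    1.16] [ 0.  -0.4 -0.6] [0.03 0.   0.02] 0.013721489370222268 33.659847378730774
```

13.7 mm: packer14. I lift it and carry it over the gap.

In the tool's units: 112 mm / 600 = 0.1867, 95 mm / 600 = 0.1583.

Emit:
jog_arm:
  increments:
    - [0,0,0,0,0,0.025,1]
    - [0,0,0,0,0,0.0667,1]
    - [0,0,0,0,0,0.1167,1]
    - [0,0,0,0,0,0.1583,1]
    - [0,0,0,0,0,0.1867,1]

```text
clock: 9.67
tcp_pos: [0.5156, -0.3073, 0.3688]
orientation: [0.75, 0.661, 0.0, 0.001]
wrist_force: [0.6, 0.2, -1.1]
grip_width: 0.0135
gripper_force: 33.7
```

In the tool's units: 176 mm / 600 = 0.2933, 142 mm / 600 = 0.2367, -0.9 degrees / 180 = -0.005.

Emit:
jog_arm:
  increments:
    - [0,0,-0.0011,0.015,0.055,0,1]
    - [0,0,-0.0022,0.03,0.1133,0,1]
    - [0,0,-0.0033,0.0467,0.175,0,1]
    - [0,0,-0.0044,0.0633,0.2367,0,1]
    - [0,0,-0.005,0.0783,0.2933,0,1]

```text
clock: 10.08
tcp_pos: [0.5626, -0.1293, 0.3663]
orientation: [0.756, 0.655, 0.0, 0.0]
wrist_force: [0.1, -0.3, -0.1]
grip_width: 0.0136
gripper_force: 33.7
```

In the tool's units: 177 mm / 600 = 0.295, 148 mm / 600 = 0.2467.

Emit:
jog_arm:
  increments:
    - [0,0,0,0.0167,0.0617,0,1]
    - [0,0,0,0.0333,0.1233,0,1]
    - [0,0,0,0.05,0.185,0,1]
    - [0,0,0,0.0667,0.2467,0,1]
    - [0,0,0,0.0792,0.295,0,1]

```text
clock: 10.5
tcp_pos: [0.6103, 0.0485, 0.3662]
orientation: [0.755, 0.655, 0.0, -0.0]
wrist_force: [1.1, -0.7, -0.3]
grip_width: 0.0139
gripper_force: 33.7
```

In the tool's units: -24 mm / 600 = -0.04, -22 mm / 600 = -0.0367.

Emit:
jog_arm:
  increments:
    - [0,0,0,0,0,-0.0083,1]
    - [0,0,0,0,0,-0.02,1]
    - [0,0,0,0,0,-0.03,1]
    - [0,0,0,0,0,-0.0367,1]
    - [0,0,0,0,0,-0.04,1]

```text
clock: 10.92
tcp_pos: [0.6096, 0.0447, 0.3413]
orientation: [0.756, 0.655, -0.001, -0.0]
wrist_force: [0.0, -0.8, -0.5]
grip_width: 0.0134
gripper_force: 33.7
```

```bash
python3 look.py h5; python3 - <<'E'
import cv2,numpy as np
i=cv2.imread('pics/h5_side.png')[140:200,275:340]
cv2.imwrite('pics/h5.png',cv2.resize(i,(650,600),interpolation=cv2.INTER_CUBIC))
E
```

```text
10.9167 [0.6096 0.0447 0.3413] -8.23 [-0.001 -0.    -1.   ] [ 0.07  0.46  0.16  1.27 -0.    1.79] [ 0.  -0.8 -0.5] [-0.    0.    0.01] 0.013382207813432068 33.67933988571167
```

View pics/h5.png

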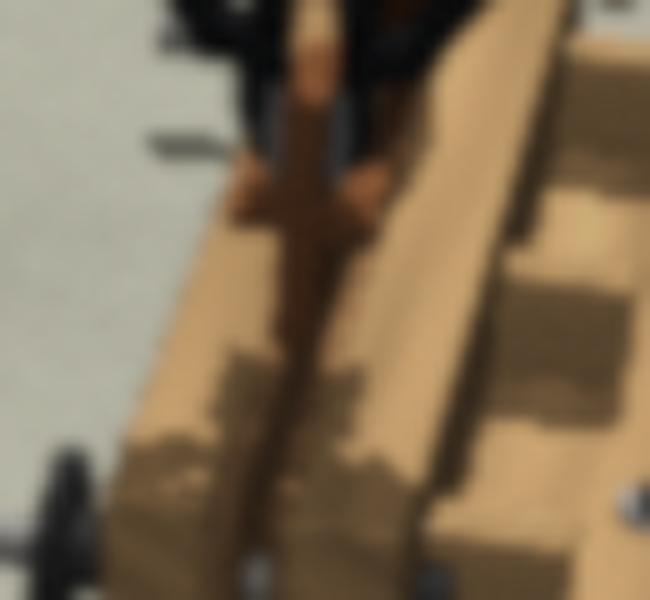

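The foot (crop about (300,345)) sits over the dark gap line, its left edge on the front cork side. I lower it gently and feel for contact.

In the tool's units: -7 mm / 600 = -0.0117, -6 mm / 600 = -0.01.

Emit:
jog_arm:
  increments:
    - [0,0,0,-0.0008,0,-0.0033,1]
    - [0,0,0,-0.0008,0,-0.0067,1]
    - [0,0,0,-0.0008,0,-0.01,1]
    - [0,0,0,-0.0008,0,-0.0117,1]
    - [0,0,0,-0.0008,0,-0.0117,1]

```text
clock: 11.43
tcp_pos: [0.6094, 0.0458, 0.335]
orientation: [0.756, 0.655, -0.0, -0.0]
wrist_force: [0.5, -0.1, -0.6]
grip_width: 0.014
gripper_force: 33.7
```

In the tool's units: -2 mm / 600 = -0.0033, -1.5 mm / 600 = -0.0025.

Emit:
jog_arm:
  increments:
    - [0,0,0,0,0,-0.0008,1]
    - [0,0,0,0,0,-0.0017,1]
    - [0,0,0,0,0,-0.0025,1]
    - [0,0,0,0,0,-0.0033,1]
    - [0,0,0,0,0,-0.0033,1]

```text
clock: 11.85
tcp_pos: [0.6097, 0.0458, 0.3341]
orientation: [0.756, 0.655, 0.001, 0.001]
wrist_force: [2.6, -0.7, 1.6]
grip_width: 0.0137
gripper_force: 33.9
```

In the tool's units: -1.5 mm / 600 = -0.0025, -1 mm / 600 = -0.0017.

Emit:
jog_arm:
  increments:
    - [0,0,0,0.0008,0,0,1]
    - [0,0,0,0.0008,0,-0.0008,1]
    - [0,0,0,0.0008,0,-0.0017,1]
    - [0,0,0,0.0008,0,-0.0025,1]
    - [0,0,0,0.0008,0,-0.0025,1]

```text
clock: 12.27
tcp_pos: [0.6106, 0.0457, 0.333]
orientation: [0.756, 0.655, 0.001, 0.001]
wrist_force: [2.2, -1.0, 11.4]
grip_width: 0.0135
gripper_force: 35.5
```

```bash
cat > o.py <<'E'
from plant import *
s=observe();print(s['clock'],s['tcp_pos'].round(4),s['wrist_force'].round(1),s['wrist_torque'].round(2))
E
python3 o.py
```

```text
12.2667 [0.6106 0.0457 0.333 ] [ 2.2 -1.  11.4] [-0.28 -0.4  -0.02]
```

Contact torque says the foot is riding on the front cork edge. I shift it +x a little.

In the tool's units: 2 mm / 600 = 0.0033, 1.5 mm / 600 = 0.0025.

Emit:
jog_arm:
  increments:
    - [0,0,0,0,0,0.0025,1]
    - [0,0,0,0.0017,0,0.0025,1]
    - [0,0,0,0.0033,-0.0003,0.0025,1]
    - [0,0,0,0.0033,-0.0003,0.0017,1]
    - [0,0,0,0.0033,-0.0003,0,1]

```text
clock: 12.68
tcp_pos: [0.6123, 0.0456, 0.3319]
orientation: [0.756, 0.655, 0.0, 0.0]
wrist_force: [3.2, -0.8, 7.9]
grip_width: 0.0133
gripper_force: 34.8
```

```bash
python3 o.py
```

```text
12.6833 [0.6123 0.0456 0.3319] [ 3.2 -0.8  7.9] [-0.15 -0.62  0.  ]
```

In the tool's units: -1 mm / 600 = -0.0017, -0.5 mm / 600 = -0.0008.

Emit:
jog_arm:
  increments:
    - [0,0,0,0,0,0,1]
    - [0,0,0,0,0,-0.0008,1]
    - [0,0,0,0,0,-0.0008,1]
    - [0,0,0,0,0,-0.0017,1]
    - [0,0,0,0,0,-0.0017,1]

```text
clock: 13.1
tcp_pos: [0.6123, 0.0456, 0.331]
orientation: [0.756, 0.655, 0.0, 0.0]
wrist_force: [3.2, -0.1, 6.0]
grip_width: 0.0139
gripper_force: 34.4
```

```bash
python3 o.py
```

```text
13.1 [0.6123 0.0456 0.331 ] [ 3.2 -0.1  6. ] [-0.14 -0.88 -0.02]
```

In the tool's units: -2 mm / 600 = -0.0033, -1.5 mm / 600 = -0.0025.

Emit:
jog_arm:
  increments:
    - [0,0,0,0.0003,0,-0.0008,1]
    - [0,0,0,0.0007,0,-0.0017,1]
    - [0,0,0,0.0007,0,-0.0025,1]
    - [0,0,0,0.0007,0,-0.0033,1]
    - [0,0,0,0.0007,0,-0.0033,1]

```text
clock: 13.52
tcp_pos: [0.6125, 0.0456, 0.3285]
orientation: [0.756, 0.655, -0.0, 0.0]
wrist_force: [2.6, -1.0, 1.6]
grip_width: 0.0136
gripper_force: 33.9
```

```bash
python3 o.py
```

```text
13.5167 [0.6125 0.0456 0.3285] [ 2.6 -1.   1.6] [-0.03 -0.98 -0.01]
```

In the tool's units: -2 mm / 600 = -0.0033, -1.5 mm / 600 = -0.0025.

Emit:
jog_arm:
  increments:
    - [0,0,0,0,0,-0.0008,1]
    - [0,0,0,0,0,-0.0017,1]
    - [0,0,0,0,0,-0.0025,1]
    - [0,0,0,0,0,-0.0033,1]
    - [0,0,0,0,0,-0.0033,1]

```text
clock: 13.93
tcp_pos: [0.6124, 0.0456, 0.3265]
orientation: [0.756, 0.655, -0.0, -0.0]
wrist_force: [3.7, -0.7, 0.3]
grip_width: 0.0137
gripper_force: 33.7
```

```bash
python3 o.py
```

```text
13.9333 [0.6124 0.0456 0.3265] [ 3.7 -0.7  0.3] [-0.14 -0.99 -0.07]
```

Sliding in with only the cork's ~3 N. Continue down.

In the tool's units: -9 mm / 600 = -0.015, -8 mm / 600 = -0.0133.

Emit:
jog_arm:
  increments:
    - [0,0,0,0,0,-0.0033,1]
    - [0,0,0,0,0,-0.0067,1]
    - [0,0,0,0,0,-0.01,1]
    - [0,0,0,0,0,-0.0133,1]
    - [0,0,0,0,0,-0.015,1]

```text
clock: 14.35
tcp_pos: [0.6123, 0.0455, 0.3173]
orientation: [0.756, 0.655, -0.0, -0.0]
wrist_force: [3.8, -1.2, 1.8]
grip_width: 0.0135
gripper_force: 34.0
```

Emit:
jog_arm:
  increments:
    - [0,0,0,0.0005,0,-0.0033,1]
    - [0,0,0,0.001,0,-0.0067,1]
    - [0,0,0,0.0015,0,-0.01,1]
    - [0,0,0,0.0015,0,-0.0133,1]
    - [0,0,0,0.0015,0,-0.0133,1]

```text
clock: 14.77
tcp_pos: [0.613, 0.0457, 0.3091]
orientation: [0.756, 0.655, -0.0, -0.0]
wrist_force: [0.9, -0.2, -2.7]
grip_width: 0.0138
gripper_force: 33.4
```

```bash
python3 o.py
```

```text
14.7667 [0.613  0.0457 0.3091] [ 0.9 -0.2 -2.7] [ 0.21 -0.2  -0.15]
```

In the tool's units: 0.2 mm / 600 = 0.0003.

Emit:
jog_arm:
  increments:
    - [0,0,0,0.0003,0,0,1]
    - [0,0,0,0.0003,0,0,1]
    - [0,0,0,0.0003,0,0,1]
    - [0,0,0,0.0003,0,0,1]
    - [0,0,0,0.0003,0,0,1]

```text
clock: 15.18
tcp_pos: [0.6132, 0.0456, 0.3092]
orientation: [0.756, 0.655, -0.001, -0.001]
wrist_force: [-2.6, 0.5, -7.7]
grip_width: 0.0137
gripper_force: 32.7
```

```bash
python3 o.py
```

```text
15.1833 [0.6132 0.0456 0.3092] [-2.6  0.5 -7.7] [ 0.3   0.63 -0.15]
```

In the tool's units: 0.2 mm / 600 = 0.0003.

Emit:
jog_arm:
  increments:
    - [0,0,0,0.0003,0,0,1]
    - [0,0,0,0.0003,0,0,1]
    - [0,0,0,0.0003,0,0,1]
    - [0,0,0,0.0003,0,0,1]
    - [0,0,0,0.0003,0,0,1]

```text
clock: 15.6
tcp_pos: [0.6133, 0.0456, 0.3092]
orientation: [0.756, 0.655, -0.001, -0.0]
wrist_force: [-5.5, 0.9, -9.8]
grip_width: 0.0135
gripper_force: 32.4
```

```bash
python3 o.py
```

```text
15.6 [0.6133 0.0456 0.3092] [-5.5  0.9 -9.8] [ 0.33  1.25 -0.14]
```

Rear face found (stiff), and before it the cork pushed about 3.5 N, so it is pinched. I back off 0.4 mm and go on down.

In the tool's units: -8 mm / 600 = -0.0133, -7 mm / 600 = -0.0117.

Emit:
jog_arm:
  increments:
    - [0,0,0,-0.0007,0,-0.0017,1]
    - [0,0,0,-0.001,0,-0.005,1]
    - [0,0,0,-0.001,0,-0.0083,1]
    - [0,0,0,-0.001,0,-0.0117,1]
    - [0,0,0,-0.001,0,-0.0133,1]

```text
clock: 16.02
tcp_pos: [0.6129, 0.0457, 0.3027]
orientation: [0.756, 0.655, 0.0, 0.0]
wrist_force: [-9.6, 2.2, 10.2]
grip_width: 0.0136
gripper_force: 35.3
```

```bash
python3 o.py
```

```text
16.0167 [0.6129 0.0457 0.3027] [-9.6  2.2 10.2] [ 0.44  2.38 -0.15]
```

In the tool's units: -6.5 mm / 600 = -0.0108, -6 mm / 600 = -0.01.

Emit:
jog_arm:
  increments:
    - [0,0,0,0,0,-0.0025,1]
    - [0,0,0,0,0,-0.005,1]
    - [0,0,0,0,0,-0.0075,1]
    - [0,0,0,0,0,-0.01,1]
    - [0,0,0,0,0,-0.0108,1]

```text
clock: 16.43
tcp_pos: [0.6129, 0.0457, 0.2963]
orientation: [0.756, 0.655, 0.0, 0.0]
wrist_force: [-10.6, 2.3, 10.9]
grip_width: 0.0138
gripper_force: 35.3
```

```bash
python3 o.py
```

```text
16.4333 [0.6129 0.0457 0.2963] [-10.6   2.3  10.9] [ 0.42  2.42 -0.26]
```

In the tool's units: -2.5 mm / 600 = -0.0042, -1.5 mm / 600 = -0.0025.

Emit:
jog_arm:
  increments:
    - [0,0,0,-0.0007,0,0,1]
    - [0,0,0,-0.001,0,-0.0008,1]
    - [0,0,0,-0.001,0,-0.0025,1]
    - [0,0,0,-0.001,0,-0.0042,1]
    - [0,0,0,-0.001,0,-0.0042,1]

```text
clock: 16.85
tcp_pos: [0.6126, 0.0457, 0.2938]
orientation: [0.756, 0.655, 0.001, 0.0]
wrist_force: [-6.9, 1.8, 5.9]
grip_width: 0.0139
gripper_force: 34.7
```

```bash
python3 o.py
```

```text
16.85 [0.6126 0.0457 0.2938] [-6.9  1.8  5.9] [ 0.41  1.45 -0.19]
```

In the tool's units: -3 mm / 600 = -0.005, -2 mm / 600 = -0.0033.

Emit:
jog_arm:
  increments:
    - [0,0,0,-0.0007,0,-0.0008,1]
    - [0,0,0,-0.0013,0,-0.0017,1]
    - [0,0,0,-0.0013,0,-0.0033,1]
    - [0,0,0,-0.0013,0,-0.005,1]
    - [0,0,0,-0.0013,0,-0.005,1]

```text
clock: 17.27
tcp_pos: [0.6122, 0.0456, 0.2909]
orientation: [0.756, 0.655, 0.001, 0.001]
wrist_force: [-1.5, 0.2, 3.4]
grip_width: 0.0137
gripper_force: 34.3
```

```bash
python3 o.py
```

```text
17.2667 [0.6122 0.0456 0.2909] [-1.5  0.2  3.4] [ 0.29  0.49 -0.19]
```

In the tool's units: -1 mm / 600 = -0.0017, -0.9 mm / 600 = -0.0015.

Emit:
jog_arm:
  increments:
    - [0,0,0,0,0,-0.0005,1]
    - [0,0,0,0,0,-0.001,1]
    - [0,0,0,0,0,-0.0015,1]
    - [0,0,0,0,0,-0.0017,1]
    - [0,0,0,0,0,-0.0017,1]

```text
clock: 17.68
tcp_pos: [0.6123, 0.0456, 0.2899]
orientation: [0.756, 0.655, 0.001, 0.001]
wrist_force: [-2.2, 0.8, 4.7]
grip_width: 0.0137
gripper_force: 34.5
```

```bash
python3 o.py
```

```text
17.6833 [0.6123 0.0456 0.2899] [-2.2  0.8  4.7] [ 0.12  0.54 -0.16]
```

Emit:
jog_arm:
  increments:
    - [0,0,0,0,0,-0.0003,1]
    - [0,0,0,0,0,-0.0007,1]
    - [0,0,0,0,0,-0.001,1]
    - [0,0,0,0,0,-0.0013,1]
    - [0,0,0,0,0,-0.0013,1]

```text
clock: 18.1
tcp_pos: [0.6123, 0.0456, 0.2892]
orientation: [0.756, 0.655, 0.001, 0.001]
wrist_force: [-1.6, 1.1, 6.2]
grip_width: 0.0132
gripper_force: 34.6
```

```bash
python3 o.py
```

```text
18.1 [0.6123 0.0456 0.2892] [-1.6  1.1  6.2] [ 0.14  0.53 -0.13]
```

Emit:
jog_arm:
  increments:
    - [0,0,0,0,0,-0.0003,1]
    - [0,0,0,0,0,-0.0007,1]
    - [0,0,0,0,0,-0.0008,1]
    - [0,0,0,0,0,-0.0008,1]
    - [0,0,0,0,0,-0.0008,1]

```text
clock: 18.52
tcp_pos: [0.6123, 0.0456, 0.2891]
orientation: [0.756, 0.655, 0.001, 0.001]
wrist_force: [-4.0, 0.7, 12.8]
grip_width: 0.0137
gripper_force: 35.5
```

```bash
python3 o.py
```

```text
18.5167 [0.6123 0.0456 0.2891] [-4.   0.7 12.8] [ 0.1   1.13 -0.18]
```

Seated: Fz rises to 12.8 N without motion. Before release I check the pinch: relieve the press and step -x.

In the tool's units: 0.6 mm / 600 = 0.001, 0.5 mm / 600 = 0.0008.

Emit:
jog_arm:
  increments:
    - [0,0,0,0,0,0.0008,1]
    - [0,0,0,-0.0003,0,0.001,1]
    - [0,0,0,-0.0003,0,0.001,1]
    - [0,0,0,-0.0003,0,0.001,1]
    - [0,0,0,-0.0003,0,0.001,1]

```text
clock: 18.93
tcp_pos: [0.6122, 0.0456, 0.2891]
orientation: [0.756, 0.655, 0.001, 0.001]
wrist_force: [0.3, 0.6, 8.1]
grip_width: 0.0137
gripper_force: 34.9
```

In the tool's units: -0.2 mm / 600 = -0.0003, -0.1 mm / 600 = -0.0002.

Emit:
jog_arm:
  increments:
    - [0,0,0,-0.0002,0,0,1]
    - [0,0,0,-0.0003,0,0,1]
    - [0,0,0,-0.0003,0,0,1]
    - [0,0,0,-0.0003,0,0,1]
    - [0,0,0,-0.0003,0,0,1]

```text
clock: 19.35
tcp_pos: [0.6121, 0.0456, 0.2892]
orientation: [0.756, 0.655, 0.001, 0.001]
wrist_force: [3.4, 0.1, 7.5]
grip_width: 0.0135
gripper_force: 34.7
```

In the tool's units: -0.2 mm / 600 = -0.0003, -0.1 mm / 600 = -0.0002.

Emit:
jog_arm:
  increments:
    - [0,0,0,-0.0002,0,0,1]
    - [0,0,0,-0.0003,0,0,1]
    - [0,0,0,-0.0003,0,0,1]
    - [0,0,0,-0.0003,0,0,1]
    - [0,0,0,-0.0003,0,0,1]

```text
clock: 19.77
tcp_pos: [0.6121, 0.0455, 0.2892]
orientation: [0.756, 0.655, 0.001, 0.001]
wrist_force: [4.6, 1.2, 5.6]
grip_width: 0.0134
gripper_force: 34.6
```

In the tool's units: -0.2 mm / 600 = -0.0003, -0.1 mm / 600 = -0.0002.

Emit:
jog_arm:
  increments:
    - [0,0,0,-0.0002,0,0,1]
    - [0,0,0,-0.0003,0,0,1]
    - [0,0,0,-0.0003,0,0,1]
    - [0,0,0,-0.0003,0,0,1]
    - [0,0,0,-0.0003,0,0,1]

```text
clock: 20.18
tcp_pos: [0.6119, 0.0456, 0.2892]
orientation: [0.756, 0.655, 0.001, 0.001]
wrist_force: [4.1, 0.1, 6.2]
grip_width: 0.0136
gripper_force: 34.5
```

A 4 N plateau with no free play confirms the pinch. I release and retreat upward.

In the tool's units: 0.5 mm / 600 = 0.0008, 0.4 mm / 600 = 0.0007.

Emit:
jog_arm:
  increments:
    - [0,0,0,0.0007,0,0,1]
    - [0,0,0,0.0008,0,0,1]
    - [0,0,0,0.0008,0,0,0.6]
    - [0,0,0,0.0008,0,0,0.3]
    - [0,0,0,0.0008,0,0,0]

```text
clock: 20.6
tcp_pos: [0.6115, 0.0455, 0.288]
orientation: [0.756, 0.655, 0.0, 0.0]
wrist_force: [0.3, -0.3, 0.3]
grip_width: 0.0406
gripper_force: 0.0
```

In the tool's units: 70 mm / 600 = 0.1167, 40 mm / 600 = 0.0667.

Emit:
jog_arm:
  increments:
    - [0,0,0,0,0,0,0]
    - [0,0,0,0,0,0,0]
    - [0,0,0,0,0,0.025,0]
    - [0,0,0,0,0,0.0667,0]
    - [0,0,0,0,0,0.1167,0]

```text
clock: 21.02
tcp_pos: [0.6109, 0.0455, 0.3574]
orientation: [0.756, 0.655, -0.001, -0.001]
wrist_force: [1.4, 0.1, -0.1]
grip_width: 0.0428
gripper_force: 0.0
```

In the tool's units: -130 mm / 600 = -0.2167, -120 mm / 600 = -0.2.

Emit:
jog_arm:
  increments:
    - [0,0,0,-0.0167,-0.05,0.0333,0]
    - [0,0,0,-0.05,-0.1,0.05,0]
    - [0,0,0,-0.1,-0.1417,0.05,0]
    - [0,0,0,-0.15,-0.1833,0.05,0]
    - [0,0,0,-0.2,-0.2167,0.05,0]

```text
clock: 21.43
tcp_pos: [0.4899, -0.0857, 0.3879]
orientation: [0.756, 0.655, -0.0, 0.0]
wrist_force: [-0.8, 0.1, 1.1]
grip_width: 0.0427
gripper_force: 0.0
```

In the tool's units: -150 mm / 600 = -0.25, -120 mm / 600 = -0.2.

Emit:
jog_arm:
  increments:
    - [0,0,0,-0.0333,-0.05,0,0]
    - [0,0,0,-0.075,-0.1,0,0]
    - [0,0,0,-0.1167,-0.15,0,0]
    - [0,0,0,-0.15,-0.2,0,0]
    - [0,0,0,-0.1667,-0.25,0,0]

```text
clock: 21.85
tcp_pos: [0.3891, -0.2354, 0.3884]
orientation: [0.756, 0.655, -0.0, 0.0]
wrist_force: [1.1, 0.2, 0.2]
grip_width: 0.0425
gripper_force: 0.0
```

```bash
python3 look.py h6; python3 - <<'E'
import cv2,numpy as np
H=np.zeros((480,800,3),np.uint8)
a=cv2.imread('pics/h6_top.png')[85:205,165:360];b=cv2.imread('pics/h6_side.png')[130:285,240:340]
a=cv2.resize(a,(465,286),interpolation=cv2.INTER_CUBIC);b=cv2.resize(b,(309,480),interpolation=cv2.INTER_CUBIC)
H[:286,:465]=a;H[:,480:789]=b
cv2.imwrite('pics/h6.png',H)
E
```

```text
21.85 [ 0.3891 -0.2354  0.3884] -8.16 [ 0. -0. -1.] [-0.54  0.12 -0.18  1.26 -0.    1.17] [1.1 0.2 0.2] [-0.03  0.    0.04] 0.0425122453130354 0.0
```

View pics/h6.png

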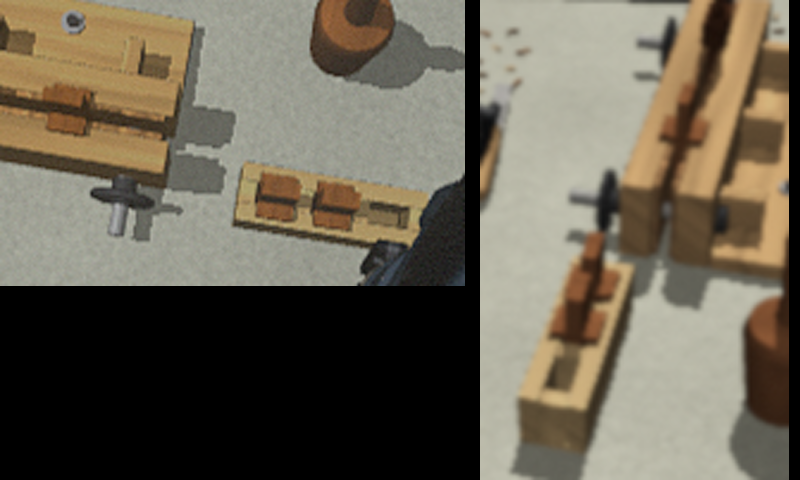

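The last view shows packer14 upright in the vise with its strip across both chops, at (68,108) in the top crop and (685,125) in the side crop. The other two packers hang level in the rack at (278,195) and (337,203). The tools have not moved and the arm is clear, so I hand in.

```bash
python3 -c "
from plant import *
print(finish_job())"
```

```text
the job is handed in; nothing more can be done
None
```

Job handed in, verdict not shown: packer14 is fully home, upright and pinched in the free end of the vise (cork push about 4 N), packer16 and packer18 hang in the rack, and the carving and tools were left alone; packers 16 and 18 were never tried in the gap, because the camera put it at about 12–13 mm.

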